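# Set up the cheese cutter for 40 mm portions

## Task

Get the bench cheese cutter ready for cutting 40 mm portions: first slide the portion stop along its rail until the face of its plate is at the 40 mm line (the fourth line from the wire slot) and let go of it. Then fetch the long block of cheese from the wooden board and lay it flat on the bed, not dropped, lengthways across the wire slot with its whole end flat up against the stop plate. The stop must still stand at 40 mm, the wire arm stays tipped back, and the round cheese, the pot and the bowl stay where they are.

Things in the scene. Friction and masses are not known exactly. Their poses are not given: they have to be found in the camera images.
- cutter: Bench cheese cutter, fixed: steel tray 210 mm (its x) by 300 mm (y) with a white bed, top 32 mm above the bench. Origin: on the bench under the middle of the bed; z up. Free bed: x = -72 to +102 mm. The stop rail, a square steel bar along y at x = -86 mm, rises 20 mm above the bed. At x = +130 mm stands the hinge of the wire arm.
- wire_slot (a point): Dark slot across the white bed in which the wire lands, 3 mm wide, along the cutter's x; this point is on the bed, above the cutter's origin, axes parallel to the cutter's. On its +y side short dark lines every 10 mm (y = 10, 20, ... 100 mm), at both long edges of the bed, mark the portion length; those at 50 and 100 mm are longer.
- stop (a joint): Portion stop, a sliding carriage on the stop rail: the value is the distance in m from the wire slot to the face of the stop plate along the cutter's +y (so 0.040 for 40 mm portions); travel 0 to 0.102. It moves with about 9 N and stays where it is left; pushing it lightly does not move it.
- stop_face (a point): Point on the face of the stop plate, 15 mm above the bed, at cutter x = 0; axes parallel to the cutter's. The plate is 5 mm thick, its top 30 mm above the bed, and spans x = -66 to +56 mm; its flat face looks to the cutter's -y, towards the wire slot, and the cheese goes on that side.
- stop_grip (a point): Centre of the top of the stop's black finger grip, above the rail (cutter x = -86 mm): 14 mm thick along the cutter's y, 28 mm along x; its top is 62 mm above the bed (94 mm above the bench), the steel carriage under it 28 to 30 mm above the bed and 36 mm long. It lies 18 mm beyond the plate's face along +y and moves with the stop; axes parallel to the cutter's.
- wire_arm (a joint): Hinged steel bow with the cutting wire and a black handle, at the far (+x) side of the cutter: 0 is tipped back out of the way (as found; it rests there by its weight, its handle about 250 mm above the bench), about 2.0 rad is lowered on the bed.
- cheese_center (a point): Centre of the long block of hard cheese: 55 mm (x) by 130 mm (y, its long axis) by 55 mm (z), about 0.4 kg; z up.
- board: Wooden serving board under the cheese, fixed: 160 mm (x) by 210 mm (y), 15 mm thick; origin under its middle on the bench.
- round_cheese: Small round cheese, 106 mm across, 42 mm high; origin under its middle. To be left alone.
- pot: Lidded clay pot, 94 mm across, 106 mm high; origin under its middle. To be left alone.
- bowl: White bowl, 100 mm across, 45 mm high; origin under its middle. To be left alone.
Things that resemble listed ones, but are neither listed nor needed, are in the scene too. Leave any green or orange look-alike of the part that bears cheese_center alone.

How it is judged:
By the outcome, as a careful person would: the job done as asked, in the order asked, and still so for the second after the job is handed in, with the robot touching nothing.
It also fails if it takes over 58 s, if anything falls off the work surface, if the arm or the gripper's body presses on something with over 40 N, if the wrist force passes 120 N, or if a joint passes its speed limit or range.

## Robot

A 6-joint arm with a two-finger parallel gripper is mounted at the origin on the work surface. World frame = base frame: x ahead of the robot, y to its left, z up, the work surface at z = 0. Lengths are in m, angles in rad, forces in N, time in s.
With the tool pointing down it reaches from about 0.275 to 0.975 m from the base axis. Payload 8.4 kg.
Tool frame: the origin (TCP) lies at the very end of the fingers, on their centre line; the grasp point (between the pads) lies 19 mm behind it (arm.tcp_to_grasp is the z of the grasp point in the tool frame, in m); z points along the fingers, y is the direction in which the jaws open and shut (so a half turn about z gives the same grasp; the last joint's range is limited). The gripper opens to 92 mm and grips with 3 to 60 N. Pads are 20 mm wide; open, the fingers measure 128 mm over their backs; the gripper's body (75 mm by 189 mm) begins 69 mm behind the grasp point.
Start: joints at [-1.224, 0.353, 1.633, -0, 1.155, -0.002], TCP at [0.214, -0.587, 0.215] pointing down, gripper open.
Joint ranges: [-2.63, 2.63], [-0.92, 2.1], [0.06, 2.66], [-1.3, 4.44], [0, 2.69], [-3.02, 3.02]. Speed limits (rad/s): [2.22, 2.22, 2.79, 3.14, 3.14, 3.14].

## Interface

Orientations are given as a unit quaternion [x, y, z, w].
In Python, from bench import arm, viewer gives the robot as it stands.
- The arm moves only by the tool jog_arm, never from a script. Its argument "targets" is a list of rows, each a list of 6 numbers: the shift along the tool's x, y, z in units of 30 mm (1.0 is 30 mm), then the turn, a rotation vector about the tool's x, y, z in units of 6 degrees (1.0 is 6 degrees). A call has exactly 10 rows; each row shifts and turns the pose as measured when the row begins, along the tool's axes as they then stand; what a row does not reach is not made up. A row lasts 1/8 s, in which the tool goes at most 62.5 mm and 10.7 degrees, less where a joint would pass 70% of its speed; a pose out of reach is approached as far as the arm can. A call is refused whole if a number of a shift passes 1 or a number of a turn 1, either way. A call with a gripper value outside its range is refused whole. "hand" is the finger opening in mm, from 0 to 91.9, set as the call begins (left out, the last holds). The fingers move at their own pace and stop on an object; the grip force is fixed at half the most. Time passes only in rows, so rows that do not move let the fingers close, or fill a call up. It gives the time, the measured TCP pose, the force and the opening at its end, in the units of the state.
- arm.get_obs(): the state, without advancing time (a new reading comes with each control period).
- viewer.capture(name): name is "side" or "top"; returns the picture (384x512x3 uint8, red, green, blue); there is no depth.
- viewer.get_calibration(name): a dict with "camera_matrix" (3x3 intrinsics, pixels), "R" (3x3) and "t" (3): a world point X has camera coordinates R X + t. Camera axes: x right, y down, z forward; pixel columns grow to the right and rows downward; lengths in m; the calibration is good to about 2 mm. A picture is of the moment at which its call begins. get_calibration takes no time and is no camera call.
- arm.job_done(): hands the job in, once; it reports no verdict.
The state is a dict: "time": time; "joint_pos": joint angles; "joint_velocities": joint speeds; "effort": joint torques, N m; "ee_pos": TCP position; "orientation": TCP orientation; "wrist_force": force on the tool from outside, world axes, zero at the start; "torque": the same for the moment, N m; "gripper_width": finger opening in m.
Only numpy, scipy, OpenCV 4.12 (cv2) and the standard library are available. Lean on these libraries where they do the work, as an engineer would, in place of code of your own. Each camera call takes 0.05 s, during which the arm holds its last target. There are 200 camera calls.

## Working session

There is one attempt and no reset: what is moved stays moved. The work goes in short steps, Python scripts to look and compute and a tool call to move; the robot and the scene stay as the last step left them, time stands still between calls to the robot, and variables do not carry over. Pictures are saved under pics/ and viewed, about 8 in all and at most 12, crops included, and the job is handed in when it is done.

Besides the shell and the picture viewer there is one more tool, called as name([rows], argument=value, ...), one row to a line, values as JSON. jog_arm: Moves the arm, as the interface text tells. Its arguments: {"type":"object","properties":{"targets":{"type":"array","items":{"type":"array","items":{"type":"number"}}},"hand":{"type":"number"}},"required":["targets"]}

```bash
mkdir -p pics
python3 - <<'E'
from bench import arm, viewer
import cv2,numpy as np
for n in("side","top"):
    im=viewer.capture(n); cv2.imwrite(f"pics/{n}0.png",im[:,:,::-1])
    c=viewer.get_calibration(n);print(n,{k:np.round(v,4).tolist() for k,v in c.items()})
o=arm.get_obs();print(o['time'],o['ee_pos'],o['orientation'],o['gripper_width'])
E
```

```text
side {'camera_matrix': [[385.8619, 0.0, 261.2244], [0.0, 385.8619, 196.7927], [0.0, 0.0, 1.0]], 'R': [[-0.9885, -0.1506, 0.0106], [-0.0926, 0.5496, -0.8303], [0.1193, -0.8217, -0.5572]], 't': [0.6365, 0.1252, 1.2413]}
top {'camera_matrix': [[371.4716, 0.0, 260.2768], [0.0, 371.4716, 193.9561], [0.0, 0.0, 1.0]], 'R': [[0.0205, -0.9996, 0.0199], [-0.9891, -0.0232, -0.1453], [0.1457, -0.0167, -0.9892]], 't': [-0.0266, 0.6108, 1.1036]}
0.1 [ 0.21346216 -0.58694969  0.2139415 ] [ 9.84831145e-01  1.73514390e-01 -9.28879725e-05 -6.02249200e-04] 0.09184901885820201
```

View pics/top0.png

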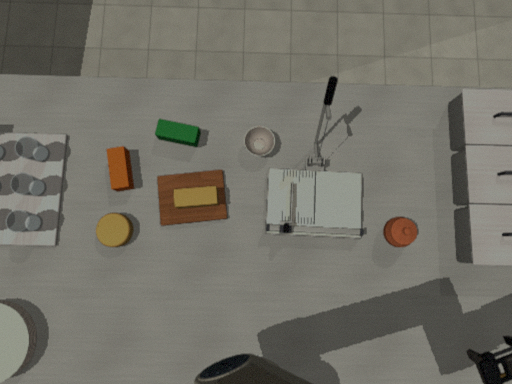

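View pics/side0.png

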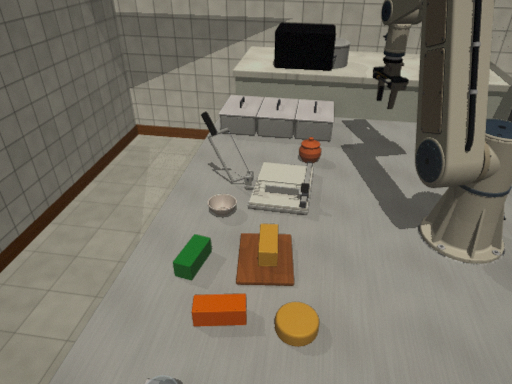

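Top: the candidates for the cheese are the yellow block on the board (195,197), the green block (178,132), the orange block (120,168) and the round cheese (114,230). I choose the yellow block on the wood. The cutter's rail is on the robot side, with the grip near (287,228) and the slot at about (315,197).

Run:
```python
import cv2
im=cv2.imread("pics/top0.png")
a=cv2.resize(im[155:245,255:375],None,fx=6.6,fy=6.6,interpolation=cv2.INTER_CUBIC)[:594]
cv2.imwrite("pics/c1.png",a)
a=cv2.resize(im[160:235,150:240],None,fx=6,fy=6,interpolation=cv2.INTER_CUBIC)
cv2.imwrite("pics/c2.png",a)
```

```text
(no output)
```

View pics/c1.png

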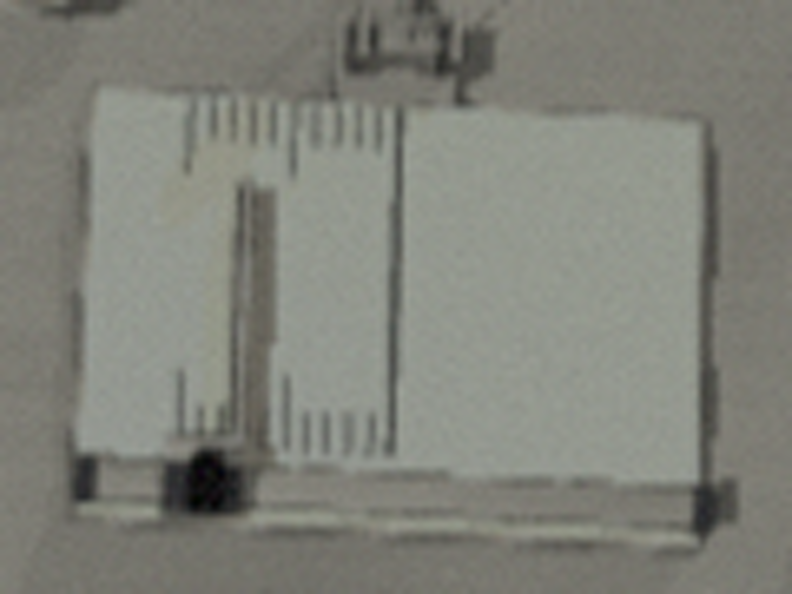

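View pics/c2.png

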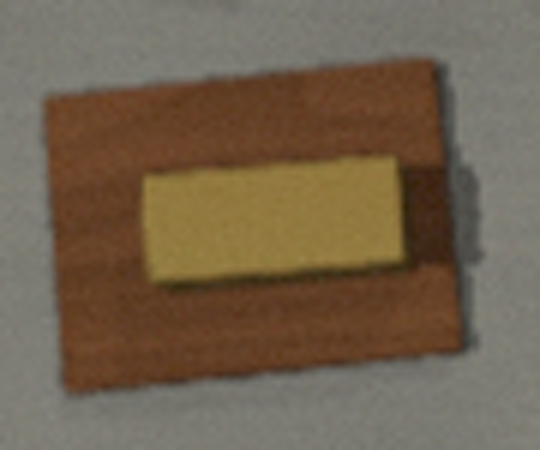

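```bash
cat > h.py <<'E'
from bench import arm, viewer
import cv2,numpy as np
from scipy.optimize import least_squares
from scipy.spatial.transform import Rotation as Ro
C=viewer.get_calibration("top")
def pix(X,c=C):
    P=(c["R"]@np.atleast_2d(X).T).T+c["t"]; q=(c["camera_matrix"]@P.T).T; return q[:,:2]/q[:,2:]
def bp(u,v,z,c=C):
    d=c["R"].T@np.linalg.inv(c["camera_matrix"])@[u,v,1]; o=-c["R"].T@c["t"]; return o+d*(z-o[2])/d[2]
def fit(loc,uv,z):
    loc=np.array(loc,float);uv=np.array(uv)
    W=np.array([bp(u,v,z)[:2] for u,v in uv])
    f=lambda p:(loc@np.array([[np.cos(p[2]),-np.sin(p[2])],[np.sin(p[2]),np.cos(p[2])]]).T+p[:2]-W).ravel()
    s=least_squares(f,[.5,0,0]); return s.x,np.round(s.fun.reshape(-1,2)*1000,1)
E
python3 - <<'E'
from h import *
k=lambda l,x0,y0,s:[(x0+a/s,y0+b/s) for a,b in l]
uv=k([(400,108),(392,455),(187,98),(181,436),(295,103),(286,446),(97,90),(706,120)],255,155,6.6)
loc=[(.102,0),(-.072,0),(.102,.1),(-.072,.1),(.102,.05),(-.072,.05),(.102,.15),(.102,-.15)]
p,r=fit(loc,uv,.032);print("cutter",p,r.tolist())
uv2=k([(143,175),(397,157),(405,262),(152,283)],150,160,6)
q,r=fit([(.0275,.065),(.0275,-.065),(-.0275,-.065),(-.0275,.065)],uv2,.070);print("cheese",q,r.tolist())
c,s=np.cos(p[2]),np.sin(p[2]);T=lambda X:np.r_[p[0]+c*X[0]-s*X[1],p[1]+s*X[0]+c*X[1]]
w=bp(255+208/6.6,155+475/6.6,.094);d=w[:2]-p[:2];print("grip",w,"in cutter",c*d[0]+s*d[1],-s*d[0]+c*d[1])
for st in(.06,.065,.07,.075,.08):
  f=[[*T((.056,st)),.062],[*T((-.05,st)),.062],[*T((.056,st)),.032],[*T((-.086,st+.018)),.094]]
  print(st,np.round((pix(f)-[255,155])*6.6).tolist())
print("cam",-C["R"].T@C["t"])
o=arm.get_obs();print(np.round(Ro.from_quat(o['orientation']).as_matrix(),3).tolist())
E
```

```text
cutter [ 0.59135225 -0.18443817 -0.02748201] [[3.9, -0.3], [-3.7, 0.5], [4.3, -2.6], [-7.7, 1.2], [4.1, -0.8], [-5.5, 0.6], [2.8, 4.2], [2.0, -2.8]]
cheese [0.59517947 0.18133509 0.10468431] [[-0.2, 0.7], [1.1, -1.6], [-0.4, -1.4], [-0.5, 2.4]]
grip [ 0.5082101  -0.09102591  0.094     ] in cutter -0.08567759639524172 0.09109236041670624
0.06 [[280.0, 177.0], [272.0, 404.0], [273.0, 188.0], [237.0, 477.0]]
0.065 [[269.0, 176.0], [261.0, 404.0], [262.0, 188.0], [226.0, 477.0]]
0.07 [[259.0, 176.0], [251.0, 403.0], [252.0, 187.0], [215.0, 476.0]]
0.075 [[248.0, 175.0], [240.0, 403.0], [241.0, 187.0], [204.0, 476.0]]
0.08 [[237.0, 175.0], [229.0, 402.0], [231.0, 186.0], [192.0, 475.0]]
cam [0.44386366 0.00608591 1.18091695]
[[0.94, 0.342, -0.0], [0.342, -0.94, 0.001], [0.0, -0.001, -1.0]]
```

Cutter at (0.591,-0.184), yaw -1.6°. The grip measures x=-0.0857 in the cutter frame, against -0.086 expected. The stop is at about 73 mm. The cheese fit residuals are under 2.5 mm. I'll start the approach.

jog_arm([
  [0.5, -1, 0, 0, 0, 0.9],
  [0.5, -1, 0, 0, 0, 0.9],
  [0.5, -1, 0, 0, 0, 0.9],
  [0.5, -1, 0, 0, 0, 0.9],
  [0.7, -1, 0, 0, 0, 0],
  [0.7, -1, 0, 0, 0, 0],
  [0.7, -1, 0, 0, 0, 0],
  [0.7, -1, 0, 0, 0, 0],
  [0.7, -1, 0, 0, 0, 0],
  [0.7, -1, 0, 0, 0, 0],
], hand=50)

```text
time: 1.35
ee_pos: [0.3831, -0.2741, 0.2116]
orientation: [1.0, -0.023, -0.002, -0.002]
wrist_force: [0.6, -0.7, -1.1]
gripper_width: 0.0506
```

```bash
cat > rel.py <<'E'
import sys
from h import *
# target x y z yaw_of_tool_x(rad)
x,y,z,a=map(float,sys.argv[1:5]); o=arm.get_obs(); R=Ro.from_quat(o['orientation'])
G=Ro.from_matrix(np.array([[np.cos(a),np.sin(a),0],[np.sin(a),-np.cos(a),0],[0,0,-1]]))
print("t",o['time'],"pos",np.round(o['ee_pos'],4),"j",np.round(o['joint_pos'],2),"w",o['gripper_width'],"F",np.round(o['wrist_force'],1))
print("shift now",np.round(R.inv().apply(np.r_[x,y,z]-o['ee_pos'])/.03,2),"in goal axes",np.round(G.inv().apply(np.r_[x,y,z]-o['ee_pos'])/.03,2),"turn",np.round(np.degrees((R.inv()*G).as_rotvec())/6,2))
E
python3 rel.py 0.508 -0.0925 0.067 -0.0275
```

```text
t 1.35 pos [ 0.3831 -0.2741  0.2116] j [-0.63  0.12  1.95  0.    1.08  0.99] w 0.05060813183136375 F [ 0.6 -0.7 -1.1]
shift now [ 3.9  -6.21  4.84] in goal axes [ 4.   -6.16  4.82] turn [-0.05  0.03 -0.17]
```

jog_arm([
  [0.6, -0.95, 0, 0, 0, -0.2],
  [0.6, -0.95, 0, 0, 0, 0],
  [0.6, -0.95, 0, 0, 0, 0],
  [0.6, -0.95, 0, 0, 0, 0],
  [0.6, -0.95, 0, 0, 0, 0],
  [0.6, -0.95, 0, 0, 0, 0],
  [0.4, -0.5, 0, 0, 0, 0],
  [0, 0, 0.9, 0, 0, 0],
  [0, 0, 0.9, 0, 0, 0],
  [0, 0, 0.3, 0, 0, 0],
])

```text
time: 2.6
ee_pos: [0.5121, -0.0826, 0.1467]
orientation: [1.0, -0.01, -0.002, -0.003]
wrist_force: [-0.3, 0.2, -0.5]
gripper_width: 0.0501
```

```bash
python3 rel.py 0.508 -0.092 0.067 -0.0275
```

```text
t 2.6 pos [ 0.5121 -0.0826  0.1467] j [-0.17  0.27  1.92  0.01  0.95  1.42] w 0.050139769285914425 F [-0.3  0.2 -0.5]
shift now [-0.12  0.33  2.65] in goal axes [-0.13  0.32  2.66] turn [-0.05  0.04  0.07]
```

jog_arm([
  [-0.15, 0.35, 0, 0, 0, 0.07],
  [0, 0, 0, -0.05, 0.04, 0],
  [0, 0, 0.8, 0, 0, 0],
  [0, 0, 0.8, 0, 0, 0],
  [0, 0, 0.7, 0, 0, 0],
  [0, 0, 0.25, 0, 0, 0],
  [0, 0, 0, 0, 0, 0],
  [0, 0, 0, 0, 0, 0],
  [0, 0, 0, 0, 0, 0],
  [0, 0, 0, 0, 0, 0],
])

```text
time: 3.85
ee_pos: [0.5124, -0.097, 0.0762]
orientation: [1.0, -0.016, 0.007, 0.002]
wrist_force: [-0.2, -0.2, 0.3]
gripper_width: 0.0501
```

```bash
python3 rel.py 0.508 -0.092 0.067 -0.0275
python3 - <<'E'
from h import *
im=viewer.capture("side");cv2.imwrite("pics/s1.png",cv2.resize(im[130:230,220:350,::-1],None,fx=6,fy=6,interpolation=2))
E
```

```text
t 3.85 pos [ 0.5124 -0.097   0.0762] j [-0.19  0.37  1.98 -0.    0.78  1.41] w 0.05005443013582109 F [-0.2 -0.2  0.3]
shift now [-0.16 -0.16  0.3 ] in goal axes [-0.15 -0.16  0.31] turn [ 0.03 -0.13 -0.03]
```

View pics/s1.png

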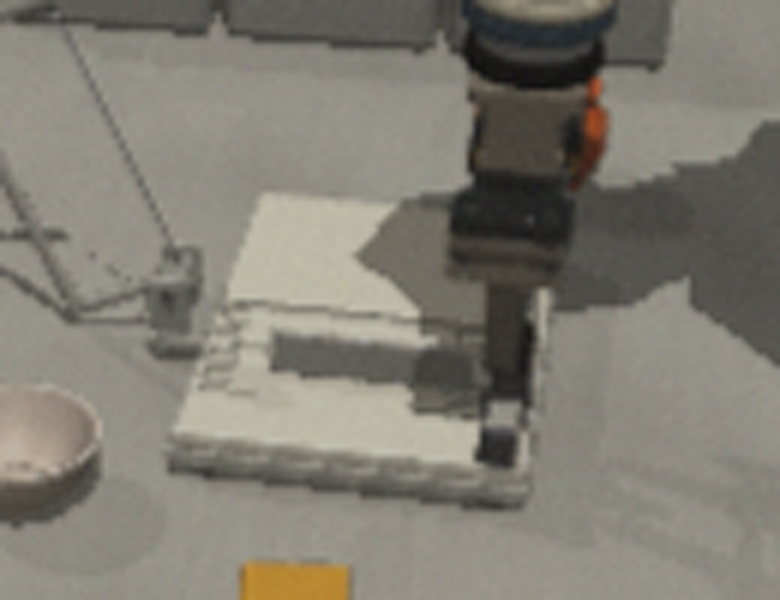

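The side crop shows the fingers straddling the grip near crop (505,390). The plate spans crop (270–480,355). I'll lower a little and close.

jog_arm([
  [-0.15, -0.16, 0.2, 0, -0.13, 0],
  [0, 0, 0, 0, 0, 0],
  [0, 0, 0, 0, 0, 0],
  [0, 0, 0, 0, 0, 0],
  [0, 0, 0, 0, 0, 0],
  [0, 0, 0, 0, 0, 0],
  [0, 0, 0, 0, 0, 0],
  [0, 0, 0, 0, 0, 0],
  [0, 0, 0, 0, 0, 0],
  [0, 0, 0, 0, 0, 0],
], hand=4)

```text
time: 5.15
ee_pos: [0.5077, -0.0906, 0.0696]
orientation: [1.0, -0.016, -0.001, 0.001]
wrist_force: [-0.3, 1.8, 0.2]
gripper_width: 0.0137
```

```bash
python3 rel.py 0.508 -0.092 0.067 -0.0275
```

```text
t 5.15 pos [ 0.5077 -0.0906  0.0696] j [-0.18  0.38  1.98 -0.    0.78  1.43] w 0.013740249480697629 F [-0.3  1.8  0.2]
shift now [0.01 0.05 0.09] in goal axes [0.01 0.05 0.09] turn [ 0.02  0.02 -0.04]
```

jog_arm([
  [0, 0.25, 0, 0, 0, 0],
  [0, 0.25, 0, 0, 0, 0],
  [0, 0.25, 0, 0, 0, 0],
  [0, 0.2, 0, 0, 0, 0],
  [0, 0, 0, 0, 0, 0],
  [0, 0, 0, 0, 0, 0],
  [0, 0, 0, 0, 0, 0],
  [0, 0, 0, 0, 0, 0],
  [0, 0, 0, 0, 0, 0],
  [0, 0, 0, 0, 0, 0],
])

```text
time: 6.4
ee_pos: [0.507, -0.1157, 0.0696]
orientation: [1.0, -0.016, -0.001, -0.002]
wrist_force: [0.8, 2.0, 0.0]
gripper_width: 0.0137
```

```bash
python3 rel.py 0.5073 -0.1241 0.0696 -0.0275
```

```text
t 6.4 pos [ 0.507  -0.1157  0.0696] j [-0.23  0.39  1.97  0.01  0.79  1.37] w 0.013665107660810584 F [0.8 2.  0. ]
shift now [ 0.02  0.28 -0.  ] in goal axes [ 0.02  0.28 -0.  ] turn [-0.04  0.02 -0.05]
```

jog_arm([
  [0, 0.28, 0, 0, 0, 0],
  [0, 0, 0, 0, 0, 0],
  [0, 0, 0, 0, 0, 0],
  [0, 0, 0, 0, 0, 0],
  [0, 0, 0, 0, 0, 0],
  [0, 0, 0, 0, 0, 0],
  [0, 0, 0, 0, 0, 0],
  [0, 0, 0, 0, 0, 0],
  [0, 0, 0, 0, 0, 0],
  [0, 0, 0, 0, 0, 0],
])

```text
time: 7.65
ee_pos: [0.5067, -0.1237, 0.0696]
orientation: [1.0, -0.016, -0.001, -0.002]
wrist_force: [0.5, 0.5, 0.2]
gripper_width: 0.014
```

```bash
python3 rel.py 0.5073 -0.1241 0.0696 -0.0275
python3 - <<'E'
from h import *
im=np.mean([viewer.capture("top").astype(float) for _ in range(4)],0).astype(np.uint8)
cv2.imwrite("pics/t2.png",im[:,:,::-1])
cv2.imwrite("pics/t2c.png",cv2.resize(im[155:235,260:360,::-1],None,fx=7,fy=7,interpolation=2))
E
```

```text
t 7.65 pos [ 0.5067 -0.1237  0.0696] j [-0.25  0.39  1.97  0.01  0.79  1.35] w 0.014000596444554208 F [0.5 0.5 0.2]
shift now [ 0.02  0.01 -0.  ] in goal axes [ 0.02  0.01 -0.  ] turn [-0.05  0.02 -0.05]
```

View pics/t2c.png

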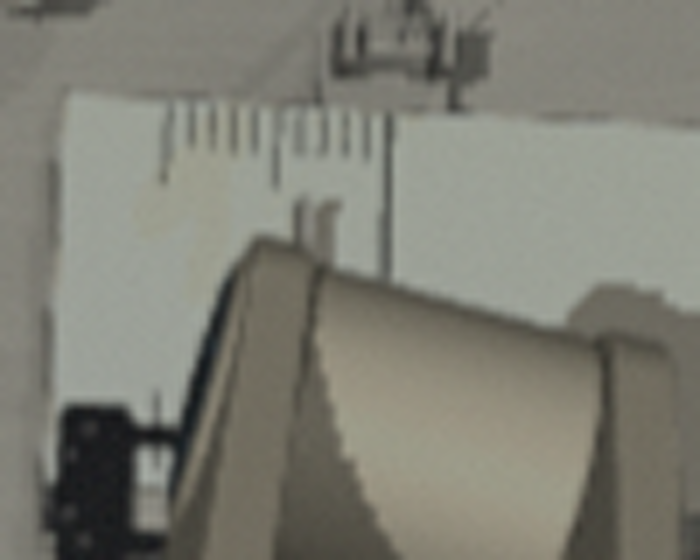

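The arm covers most of the stop. The plate's far end sits at crop (300,205) against the 40 mm tick at about (298,150). I'll release, rise and check with a clear view on the way to the cheese.

jog_arm([
  [0, 0, 0, 0, 0, 0],
  [0, 0, 0, 0, 0, 0],
  [0, 0, 0, 0, 0, 0],
  [0, 0, -0.5, 0, 0, 0],
  [0, 0, -0.9, 0, 0, 0],
  [0, 0, -0.9, 0, 0, 0],
  [0, 0, -0.9, 0, 0, 0],
  [0, -1, -0.5, 0, 0, 0],
  [0, -1, 0, 0, 0, 0],
  [0, -1, 0, 0, 0, 0],
], hand=50)

```text
time: 9.1
ee_pos: [0.5112, -0.0337, 0.1916]
orientation: [1.0, -0.019, 0.002, -0.002]
wrist_force: [0.5, 0.8, -0.2]
gripper_width: 0.0501
```

jog_arm([
  [0.3, -1, 0, 0, 0, 0],
  [0.3, -1, 0, 0, 0, 0],
  [0.3, -1, 0, 0, 0, 0],
  [0.3, -1, 0, 0, 0, 0],
  [0.3, -1, 0, 0, 0, 0],
  [0.3, -1, 0, 0, 0, 0],
  [0.3, -0.6, 0, 0, 0, 0],
  [0.3, 0, 0, 0, 0, 0],
  [0, 0, 0, 0, 0, 0],
  [0, 0, 0, 0, 0, 0],
], hand=91)

```text
time: 10.35
ee_pos: [0.5935, 0.168, 0.2028]
orientation: [1.0, -0.018, 0.006, -0.003]
wrist_force: [1.0, -0.8, -0.5]
gripper_width: 0.0907
```

```bash
python3 rel.py 0.595 0.1813 0.17 1.675; python3 rel.py 0.595 0.1813 0.17 -1.466;python3 - <<'E'
from h import *
im=np.mean([viewer.capture("top").astype(float) for _ in range(4)],0).astype(np.uint8)
cv2.imwrite("pics/t3.png",im[:,:,::-1])
cv2.imwrite("pics/t3c.png",cv2.resize(im[160:240,270:345,::-1],None,fx=7.4,fy=7.4,interpolation=2))
E
```

```text
t 10.35 pos [0.5935 0.168  0.2028] j [0.27 0.34 1.67 0.   1.11 1.88] w 0.09072683660120898 F [ 1.  -0.8 -0.5]
shift now [ 0.02 -0.44  1.09] in goal axes [0.43 0.1  1.09] turn [  0.05  -0.12 -16.34]
t 10.35 pos [0.5935 0.168  0.2028] j [0.27 0.34 1.67 0.   1.11 1.88] w 0.09072683660120898 F [ 1.  -0.8 -0.5]
shift now [ 0.02 -0.44  1.09] in goal axes [-0.43 -0.1   1.09] turn [-0.12 -0.05 13.66]
```

View pics/t3c.png

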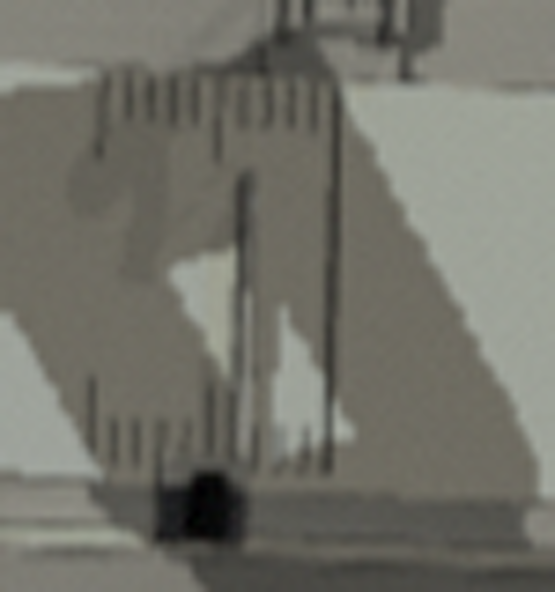

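Run:
```python
from h import *
p=[0.59135,-0.18444,-0.02748];c,s=np.cos(p[2]),np.sin(p[2]);T=lambda x,y,z:[p[0]+c*x-s*y,p[1]+s*x+c*y,z]
g=cv2.cvtColor(cv2.imread("pics/t3.png"),cv2.COLOR_BGR2GRAY).astype(int)
cr=lambda X:np.round((pix(X)-[270,160])*7.4,0).tolist()
print("ticks far",cr([T(.098,y,.032) for y in(0,.05,.1)]),"near",cr([T(-.06,y,.032) for y in(0,.05,.1)]))
for st in(.037,.04,.043): print(st,"face top",cr([T(.05,st,.062),T(-.05,st,.062)]),"back top",cr([T(.05,st+.005,.062)]),"face bot",cr([T(.05,st,.032)]),"grip",cr([T(-.086,st+.018,.094)]))
for r in(172,188,195,200,205,216): print(r,g[r,293:320])
# grip blob
b=g[218:238,288:306]<45; yy,xx=np.nonzero(b); print("grip centre px",xx.mean()+288,yy.mean()+218,b.sum())
w=bp(xx.mean()+288,yy.mean()+218,.094);d=w[:2]-p[:2];print("cutter",c*d[0]+s*d[1],-s*d[0]+c*d[1])
```

```text
ticks far [[338.0, 84.0], [221.0, 78.0], [105.0, 72.0]] near [[328.0, 453.0], [209.0, 448.0], [90.0, 442.0]]
0.037 face top [[258.0, 178.0], [250.0, 419.0]] back top [[246.0, 178.0]] face bot [[248.0, 191.0]] grip [[213.0, 501.0]]
0.04 face top [[251.0, 178.0], [243.0, 419.0]] back top [[239.0, 177.0]] face bot [[241.0, 190.0]] grip [[206.0, 501.0]]
0.043 face top [[243.0, 178.0], [236.0, 418.0]] back top [[231.0, 177.0]] face bot [[234.0, 190.0]] grip [[198.0, 500.0]]
172 [ 70  94  89  75 106 103  83  89 101  84  90 104  90  75 106  97  75 101
  98  79 103  94  76 133 158 158 157]
188 [106 105 101 104 108 107 105 102  91  59  77 101 107 106 107 107 108 108
 108 106 103  76  64 104 106 108 107]
195 [119 138 139 143 159 155 158 158 144  78  92  98 107 109 108 108 108 106
 108 109 100  70  74 107 108 108 108]
200 [107 124 160 162 160 158 159 152 118  86 127 102 105 106 106 111 107 105
 108 108 100  61  76 107 107 107 107]
205 [109 107 107 108 125 158 159 153 121  94 123 102 108 107 124 157 155 133
 112 106  97  58  90 108 107 106 108]
216 [107 105  98 105  91  71  98  89  75 120 130 109 107 124 157 160 161 160
 158 160 142  93 152 134 112 105 107]
grip centre px 296.5977011494253 228.55172413793105 87
cutter -0.08883714148175961 0.061430096725974985
```

```bash
cat > prof.py <<'E'
from h import *
from scipy.ndimage import map_coordinates
p=[0.59135,-0.18444,-0.02748];c,s=np.cos(p[2]),np.sin(p[2])
def W(x,y,z): return np.c_[p[0]+c*x-s*y,p[1]+s*x+c*y,z+0*x]
def prof(g,x0,x1,ys,z):
    xs=np.linspace(x0,x1,40); X,Y=np.meshgrid(xs,ys)
    uv=pix(W(X.ravel(),Y.ravel(),z*np.ones(X.size)))
    return map_coordinates(g,[uv[:,1],uv[:,0]],order=1).reshape(X.shape).mean(1)
def load(f): return cv2.cvtColor(cv2.imread(f),cv2.COLOR_BGR2GRAY).astype(float)
def run(f,ylo,yhi):
    g=load(f); ys=np.arange(-.005,.106,.001)
    for a,b in((.084,.097),(-.058,-.048)):
        q=prof(g,a,b,ys,.032); m=[i for i in range(1,len(q)-1) if q[i]<q[i-1] and q[i]<=q[i+1] and q[i]<max(q[max(0,i-4):i+5])-8]
        print(f,"ticks mm",[int(round(ys[i]*1000)) for i in m])
    ys=np.arange(-.006,.006,.0005);q=prof(g,-.04,.09,ys,.032);d=q.max()-q;d[d<.4*d.max()]=0;print("slot",(d*ys).sum()/d.sum()*1000)
    ys=np.arange(ylo,yhi,.001)
    for x0,x1 in((.01,.048),(-.03,.01)): print("plate@z.062",[(int(round(y*1000)),int(v)) for y,v in zip(ys,prof(g,x0,x1,ys,.062))])
E
python3 - <<'E'
from prof import *
run("pics/top0.png",.06,.09); run("pics/t3.png",.03,.056)
E
```

```text
pics/top0.png ticks mm [2, 11, 21, 31, 43, 52, 62, 72, 81, 91, 101]
pics/top0.png ticks mm [1, 11, 23, 32, 42, 51, 64, 69, 76, 82, 92, 101]
slot 1.7864119246364671
plate@z.062 [(60, 149), (61, 142), (62, 132), (63, 121), (64, 113), (65, 107), (66, 102), (67, 99), (68, 98), (69, 97), (70, 97), (71, 95), (72, 94), (73, 95), (74, 103), (75, 110), (76, 113), (77, 106), (78, 98), (79, 92), (80, 100), (81, 109), (82, 120), (83, 129), (84, 137), (85, 143), (86, 145), (87, 147), (88, 148), (89, 148)]
plate@z.062 [(60, 142), (61, 134), (62, 125), (63, 117), (64, 111), (65, 105), (66, 102), (67, 101), (68, 100), (69, 100), (70, 100), (71, 101), (72, 103), (73, 107), (74, 111), (75, 116), (76, 117), (77, 118), (78, 112), (79, 105), (80, 100), (81, 106), (82, 118), (83, 130), (84, 138), (85, 142), (86, 146), (87, 148), (88, 148), (89, 148)]
pics/t3.png ticks mm [2, 11, 21, 31, 43, 52, 62, 72, 81, 91, 100]
pics/t3.png ticks mm [1, 11, 32, 42, 51, 61, 73, 82, 92, 101]
slot 1.737000082073398
plate@z.062 [(30, 107), (31, 107), (32, 107), (33, 106), (34, 106), (35, 106), (36, 106), (37, 103), (38, 99), (39, 96), (40, 92), (41, 87), (42, 82), (43, 76), (44, 70), (45, 67), (46, 77), (47, 91), (48, 104), (49, 108), (50, 112), (51, 114), (52, 115), (53, 115), (54, 115), (55, 116)]
plate@z.062 [(30, 114), (31, 110), (32, 107), (33, 107), (34, 106), (35, 105), (36, 103), (37, 101), (38, 102), (39, 107), (40, 114), (41, 115), (42, 105), (43, 95), (44, 88), (45, 95), (46, 105), (47, 116), (48, 128), (49, 139), (50, 148), (51, 150), (52, 150), (53, 151), (54, 149), (55, 147)]
```

jog_arm([
  [0, -0.7, 0, 0, 0, -1],
  [0.07, -0.7, 0, 0, 0, -1],
  [0.15, -0.68, 0, 0, 0, -1],
  [0.22, -0.67, 0, 0, 0, -1],
  [0.28, -0.64, 0, 0, 0, -1],
  [0.35, -0.61, 0, 0, 0, -1],
  [0.41, -0.57, 0, 0, 0, -1],
  [0.47, -0.52, 0, 0, 0, -1],
  [0.52, -0.47, 0, 0, 0, -1],
  [0, 0, 0, 0, 0, -1],
])

```text
time: 11.8
ee_pos: [0.597, 0.3606, 0.2038]
orientation: [0.867, 0.498, 0.006, 0.001]
wrist_force: [0.3, -0.9, 0.0]
gripper_width: 0.0908
```

```bash
cat > fitstop.py <<'E'
from prof import *
def fs(g,lo,hi,x0,x1,off):
    # model: bed_l(front side) | top 5mm | back face 4.2mm (apparent at z=.062) | bed ; pixel box ~3mm + bilinear
    ys=np.arange(lo,hi,.0005); q=prof(g,x0,x1,ys,.062)
    app=.030*(p[1]+ (lo+hi)/2-0.006)/(1.181-.032); app=abs(app)
    fine=np.arange(lo-.01,hi+.01,.0001); k=np.convolve(np.ones(31)/31,np.convolve(np.ones(31)/31,np.ones(1)),'full')
    def m(v):
        st,a,b,t,e=v; st=st/1000+off
        f=np.where(fine<st,a,np.where(fine<st+.005,t,np.where(fine<st+.005+app,b,e)))
        from scipy.ndimage import gaussian_filter1d
        return np.interp(ys,fine,np.convolve(f,k,'same'))-q
    best=min((least_squares(m,[s0,q[0],70,100,q[-1]],diff_step=1e-2) for s0 in np.arange(lo*1000+6,hi*1000-12,1.5)),key=lambda r:r.cost)
    return np.round(best.x,1),round(float(np.sqrt(2*best.cost/len(q))),1)
E
python3 - <<'E'
from fitstop import *
im=np.mean([viewer.capture("top").astype(float) for _ in range(6)],0).astype(np.uint8)
cv2.imwrite("pics/t4.png",im[:,:,::-1])
cv2.imwrite("pics/t4c.png",cv2.resize(im[160:240,270:345,::-1],None,fx=7.4,fy=7.4,interpolation=2))
for f,lo,hi in(("pics/top0.png",.064,.092),("pics/t3.png",.028,.056),("pics/t4.png",.028,.056)):
    for x0,x1 in((.01,.045),(-.03,.01),(-.03,.045)): print(f,fs(load(f),lo,hi,x0,x1,.0016))
E
python3 rel.py 0.595 0.1813 0.2 1.675
```

```text
pics/top0.png (array([ 72.3,  99.8,  87.6, 109.2, 145.8]), 4.3)
pics/top0.png (array([ 72.7, 102.8,  90.9, 119.3, 146.7]), 2.2)
pics/top0.png (array([ 72.5, 101.3,  89.8, 114.5, 146.4]), 3.0)
pics/t3.png (array([ 36.4, 107.2,  63.9,  91.2, 115.7]), 1.2)
pics/t3.png (array([ 40.7, 109.7, 148.1,  93. , 149.8]), 4.7)
pics/t3.png (array([ 36.5, 108.2,  76.1, 101.3, 132.5]), 2.6)
pics/t4.png (array([ 36.8, 118.5,  95.8, 129.4, 160.5]), 6.9)
pics/t4.png (array([ 41. , 115.2, 153.1,  99.4, 162.7]), 6.3)
pics/t4.png (array([ 36.9, 116. ,  93.8, 123.4, 159.6]), 6.4)
t 12.1 pos [0.5973 0.3589 0.204 ] j [ 0.54  0.47  1.48 -0.    1.18  1.08] w 0.09105293897635526 F [-1.  -0.4  0.3]
shift now [-5.13  2.96  0.11] in goal axes [-5.88 -0.69  0.13] turn [ 0.09 -0.06 -6.11]
```

View pics/t4c.png

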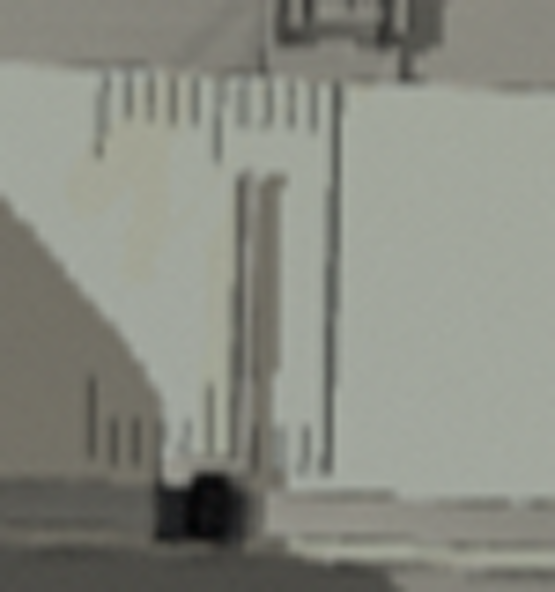

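Run:
```python
from prof import *
a=load("pics/top0.png");b=load("pics/t4.png")
for x0,x1 in((.01,.048),(-.03,.01),(-.03,.048)):
    y=np.arange(.058,.092,.0005);A=prof(a,x0,x1,y,.062);r=[]
    for d in np.arange(.028,.042,.0005):
        B=prof(b,x0,x1,y-d,.062); r.append((np.corrcoef(A,B)[0,1],round(d*1000,1)))
    print(sorted(r)[-3:])
    y=np.arange(.03,.056,.001);print([(int(round(v*1000)),int(w)) for v,w in zip(y,prof(b,x0,x1,y,.062))])
# grip shift
y=np.arange(.07,.115,.0005);A=prof(a,-.098,-.076,y,.09);print(sorted((np.corrcoef(A,prof(b,-.098,-.076,y-d,.09))[0,1],round(d*1000,1)) for d in np.arange(.028,.042,.0005))[-3:])
```

```text
[(np.float64(0.9618226039115213), np.float64(35.0)), (np.float64(0.9741176788498938), np.float64(34.0)), (np.float64(0.9774980449357168), np.float64(34.5))]
[(30, 124), (31, 119), (32, 113), (33, 109), (34, 109), (35, 110), (36, 111), (37, 115), (38, 120), (39, 125), (40, 128), (41, 128), (42, 127), (43, 117), (44, 106), (45, 98), (46, 109), (47, 125), (48, 141), (49, 149), (50, 155), (51, 160), (52, 161), (53, 162), (54, 162), (55, 162)]
[(np.float64(0.9531975260606255), np.float64(35.0)), (np.float64(0.9546281521624421), np.float64(34.0)), (np.float64(0.9619547186980487), np.float64(34.5))]
[(30, 120), (31, 114), (32, 110), (33, 109), (34, 109), (35, 108), (36, 106), (37, 105), (38, 107), (39, 114), (40, 122), (41, 125), (42, 115), (43, 103), (44, 94), (45, 100), (46, 109), (47, 119), (48, 132), (49, 143), (50, 153), (51, 157), (52, 160), (53, 162), (54, 162), (55, 162)]
[(np.float64(0.974813986490021), np.float64(35.0)), (np.float64(0.9769243232345153), np.float64(34.0)), (np.float64(0.985158992897639), np.float64(34.5))]
[(30, 122), (31, 116), (32, 112), (33, 109), (34, 109), (35, 109), (36, 108), (37, 110), (38, 113), (39, 120), (40, 125), (41, 126), (42, 120), (43, 109), (44, 100), (45, 99), (46, 109), (47, 122), (48, 136), (49, 146), (50, 154), (51, 158), (52, 161), (53, 162), (54, 162), (55, 162)]
[(np.float64(0.9625184787154627), np.float64(32.0)), (np.float64(0.9663794364114786), np.float64(33.0)), (np.float64(0.9681990252559218), np.float64(32.5))]
```

jog_arm([
  [-0.88, 0.28, 0, 0, 0, 1],
  [-0.85, 0.37, 0, 0, 0, 1],
  [-0.8, 0.45, 0, 0, 0, 1],
  [-0.75, 0.54, 0, 0, 0, 1],
  [-0.69, 0.61, 0, 0, 0, 1],
  [-0.62, 0.68, 0, 0, 0, 1],
  [-0.55, 0.74, 0, 0, 0, 1],
  [-0.47, 0.79, 0, 0, 0, 1],
  [-0.38, 0.84, 0, 0, 0, 1],
  [-0.29, 0.87, 0, 0, 0, 1],
], hand=50)

```text
time: 13.35
ee_pos: [0.5265, 0.0817, 0.2031]
orientation: [0.999, -0.032, 0.007, -0.003]
wrist_force: [0.1, 0.0, 0.3]
gripper_width: 0.05
```

```bash
python3 rel.py 0.507 -0.1237 0.07 -0.0275
```

```text
t 13.35 pos [0.5265 0.0817 0.2031] j [0.15 0.21 1.85 0.   1.06 1.78] w 0.05000585779862096 F [0.1 0.  0.3]
shift now [-0.27  6.9   4.39] in goal axes [-0.46  6.86  4.44] turn [-0.06 -0.13 -0.35]
```

jog_arm([
  [-0.05, 1, 0, 0, 0, -0.35],
  [-0.05, 1, 0, 0, -0.13, 0],
  [-0.05, 1, 0, 0, 0, 0],
  [-0.05, 1, 0, 0, 0, 0],
  [-0.05, 1, 0, 0, 0, 0],
  [-0.05, 1, 0, 0, 0, 0],
  [-0.05, 0.85, 0, 0, 0, 0],
  [0, 0, 0.9, 0, 0, 0],
  [0, 0, 0.7, 0, 0, 0],
  [0, 0, 0, 0, 0, 0],
])

```text
time: 14.6
ee_pos: [0.5062, -0.1349, 0.1557]
orientation: [1.0, -0.025, 0.003, -0.002]
wrist_force: [-0.1, -0.4, -0.1]
gripper_width: 0.0498
```

```bash
python3 rel.py 0.507 -0.1237 0.07 -0.0275
```

```text
t 14.6 pos [ 0.5062 -0.1349  0.1557] j [-0.27  0.26  1.91  0.01  0.97  1.35] w 0.04981767399785441 F [-0.1 -0.4 -0.1]
shift now [-0.01 -0.36  2.86] in goal axes [ 0.02 -0.37  2.86] turn [-0.04 -0.05 -0.22]
```

jog_arm([
  [0, -0.37, 0, 0, -0.05, -0.22],
  [0, 0, 0, 0, 0, 0],
  [0, 0, 0.8, 0, 0, 0],
  [0, 0, 0.8, 0, 0, 0],
  [0, 0, 0.8, 0, 0, 0],
  [0, 0, 0.4, 0, 0, 0],
  [0, 0, 0, 0, 0, 0],
  [0, 0, 0, 0, 0, 0],
  [0, 0, 0, 0, 0, 0],
  [0, 0, 0, 0, 0, 0],
])

```text
time: 15.85
ee_pos: [0.5133, -0.1225, 0.0778]
orientation: [1.0, -0.012, 0.006, -0.001]
wrist_force: [0.8, -1.1, 0.1]
gripper_width: 0.0499
```

```bash
python3 rel.py 0.507 -0.1237 0.07 -0.0275
```

```text
t 15.85 pos [ 0.5133 -0.1225  0.0778] j [-0.24  0.38  1.96  0.01  0.79  1.35] w 0.04994668479520201 F [ 0.8 -1.1  0.1]
shift now [-0.21  0.05  0.26] in goal axes [-0.21  0.05  0.26] turn [-0.02 -0.12  0.03]
```

jog_arm([
  [-0.2, 0.05, 0.25, 0, -0.12, 0.03],
  [0, 0, 0, 0, 0, 0],
  [0, 0, 0, 0, 0, 0],
  [0, 0, 0, 0, 0, 0],
  [0, 0, 0, 0, 0, 0],
  [0, 0, 0, 0, 0, 0],
  [0, 0, 0, 0, 0, 0],
  [0, 0, 0, 0, 0, 0],
  [0, 0, 0, 0, 0, 0],
  [0, 0, 0, 0, 0, 0],
], hand=4)

```text
time: 17.1
ee_pos: [0.5069, -0.1239, 0.07]
orientation: [1.0, -0.014, -0.0, -0.001]
wrist_force: [0.3, -0.9, 0.6]
gripper_width: 0.0137
```

```bash
python3 rel.py 0.507 -0.1212 0.07 -0.0275
```

```text
t 17.1 pos [ 0.5069 -0.1239  0.07  ] j [-0.24  0.39  1.97  0.    0.79  1.35] w 0.013714260260644063 F [ 0.3 -0.9  0.6]
shift now [-0.   -0.09 -0.  ] in goal axes [-0.   -0.09 -0.  ] turn [-0.02  0.01 -0.  ]
```

jog_arm([
  [0, -0.1, 0, 0, 0, 0],
  [0, 0, 0, 0, 0, 0],
  [0, 0, 0, 0, 0, 0],
  [0, 0, 0, 0, 0, 0],
  [0, 0, 0, 0, 0, 0],
  [0, 0, 0, 0, 0, 0],
  [0, 0, 0, 0, 0, 0],
  [0, 0, 0, 0, 0, 0],
  [0, 0, 0, 0, 0, 0],
  [0, 0, 0, 0, 0, 0],
])

```text
time: 18.35
ee_pos: [0.507, -0.1219, 0.07]
orientation: [1.0, -0.014, -0.0, -0.0]
wrist_force: [-0.6, -1.3, -0.9]
gripper_width: 0.0138
```

```bash
python3 rel.py 0.507 -0.1212 0.07 -0.0275
```

```text
t 18.35 pos [ 0.507  -0.1219  0.07  ] j [-0.24  0.39  1.97 -0.    0.79  1.36] w 0.013781535954042625 F [-0.6 -1.3 -0.9]
shift now [-0.   -0.02 -0.  ] in goal axes [-0.   -0.02 -0.  ] turn [-0.  0.  0.]
```

jog_arm([
  [0, 0, 0, 0, 0, 0],
  [0, 0, 0, 0, 0, 0],
  [0, 0, 0, 0, 0, 0],
  [0, 0, -0.5, 0, 0, 0],
  [0, 0, -0.9, 0, 0, 0],
  [0, 0, -0.9, 0, 0, 0],
  [0, 0, -0.9, 0, 0, 0],
  [0, -0.9, -0.7, 0, 0, 0],
  [0.2, -1, 0, 0, 0, 0],
  [0.2, -1, 0, 0, 0, 0],
], hand=50)

```text
time: 19.6
ee_pos: [0.5227, -0.0348, 0.198]
orientation: [1.0, -0.015, 0.003, 0.0]
wrist_force: [0.7, -0.5, 0.2]
gripper_width: 0.0501
```

jog_arm([
  [0.2, -1, 0, 0, 0, -1],
  [0.3, -1, 0, 0, 0, -1],
  [0.4, -1, 0, 0, 0, -1],
  [0.5, -0.95, 0, 0, 0, -1],
  [0.6, -0.9, 0, 0, 0, -1],
  [0.65, -0.85, 0, 0, 0, -1],
  [0.7, -0.8, 0, 0, 0, -1],
  [0.75, -0.7, 0, 0, 0, -1],
  [0.8, -0.6, 0, 0, 0, -1],
  [0.85, -0.5, 0, 0, 0, -1],
], hand=91)

```text
time: 20.85
ee_pos: [0.5734, 0.2852, 0.2113]
orientation: [0.865, 0.501, 0.007, 0.003]
wrist_force: [-0.9, -0.2, -0.4]
gripper_width: 0.0911
```

```bash
python3 - <<'E'
from fitstop import *
im=np.mean([viewer.capture("top").astype(float) for _ in range(6)],0).astype(np.uint8)
cv2.imwrite("pics/t5.png",im[:,:,::-1])
cv2.imwrite("pics/t5c.png",cv2.resize(im[160:240,270:345,::-1],None,fx=7.4,fy=7.4,interpolation=2))
for x0,x1 in((.01,.045),(-.03,.045)): print(fs(load("pics/t5.png"),.03,.058,x0,x1,.0016))
y=np.arange(.03,.058,.001);print([(int(round(v*1000)),int(w)) for v,w in zip(y,prof(load("pics/t5.png"),-.03,.048,y,.062))])
E
python3 rel.py 0.595 0.1813 0.2 1.675
```

```text
(array([ 42.8, 117.8, 153.5,  99.9, 162.3]), 7.7)
(array([ 38.7, 117.6,  94.7, 123.6, 141. ]), 6.9)
[(30, 145), (31, 134), (32, 125), (33, 118), (34, 113), (35, 110), (36, 108), (37, 108), (38, 108), (39, 110), (40, 115), (41, 122), (42, 126), (43, 124), (44, 117), (45, 108), (46, 102), (47, 100), (48, 105), (49, 116), (50, 127), (51, 135), (52, 139), (53, 142), (54, 143), (55, 143), (56, 142), (57, 141), (58, 140)]
t 21.15 pos [0.5732 0.2832 0.2104] j [ 0.46  0.37  1.62 -0.01  1.14  0.99] w 0.09098462660119527 F [0.4 0.9 0.1]
shift now [-2.58  2.33  0.35] in goal axes [-3.45  0.37  0.35] turn [ 0.14 -0.04 -6.01]
```

View pics/t5c.png

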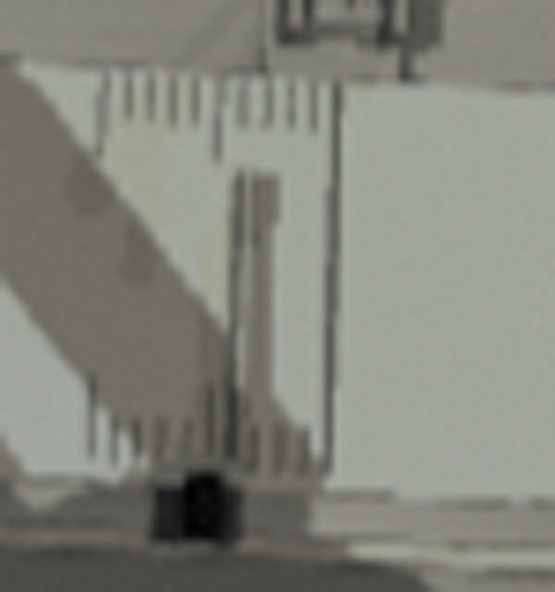

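jog_arm([
  [-0.43, 0.39, 0, 0.1, 0, -1],
  [-0.47, 0.34, 0, 0, 0, -1],
  [-0.5, 0.29, 0, 0, 0, -1],
  [-0.53, 0.24, 0, 0, 0, -1],
  [-0.55, 0.18, 0, 0, 0, -1],
  [-0.57, 0.12, 0, 0, 0, -1],
  [0, 0, 0, 0, 0, 0],
  [0, 0, 0.9, 0, 0, 0],
  [0, 0, 0.9, 0, 0, 0],
  [0, 0, 0, 0, 0, 0],
])

```text
time: 22.4
ee_pos: [0.5947, 0.1697, 0.1579]
orientation: [0.673, 0.74, 0.004, 0.001]
wrist_force: [-0.3, 0.6, 0.1]
gripper_width: 0.091
```

```bash
python3 rel.py 0.595 0.1813 0.027 1.675
```

```text
t 22.4 pos [0.5947 0.1697 0.1579] j [0.27 0.4  1.71 0.   1.03 0.18] w 0.09100164250651979 F [-0.3  0.6  0.1]
shift now [0.36 0.02 4.37] in goal axes [0.38 0.05 4.36] turn [ 0.06 -0.04 -0.09]
```

jog_arm([
  [0.38, 0.05, 0, 0.06, 0, -0.09],
  [0, 0, 0.7, 0, 0, 0],
  [0, 0, 0.7, 0, 0, 0],
  [0, 0, 0.7, 0, 0, 0],
  [0, 0, 0.6, 0, 0, 0],
  [0, 0, 0.5, 0, 0, 0],
  [0, 0, 0.4, 0, 0, 0],
  [0, 0, 0.3, 0, 0, 0],
  [0, 0, 0, 0, 0, 0],
  [0, 0, 0, 0, 0, 0],
])

```text
time: 23.65
ee_pos: [0.6014, 0.1887, 0.0453]
orientation: [0.67, 0.742, 0.007, 0.001]
wrist_force: [-0.3, 0.2, 1.0]
gripper_width: 0.0911
```

```bash
python3 rel.py 0.595 0.1825 0.027 1.675
```

```text
t 23.65 pos [0.6014 0.1887 0.0453] j [0.3  0.55 1.75 0.01 0.83 0.19] w 0.09108882340087063 F [-0.3  0.2  1. ]
shift now [-0.19 -0.24  0.61] in goal axes [-0.18 -0.23  0.61] turn [ 0.11 -0.08 -0.03]
```

jog_arm([
  [-0.18, -0.23, 0.3, 0.11, -0.08, 0],
  [0, 0, 0.3, 0, 0, 0],
  [0, 0, 0, 0, 0, 0],
  [0, 0, 0, 0, 0, 0],
  [0, 0, 0, 0, 0, 0],
  [0, 0, 0, 0, 0, 0],
  [0, 0, 0, 0, 0, 0],
  [0, 0, 0, 0, 0, 0],
  [0, 0, 0, 0, 0, 0],
  [0, 0, 0, 0, 0, 0],
], hand=40)

```text
time: 24.9
ee_pos: [0.5957, 0.1823, 0.0268]
orientation: [0.671, 0.742, 0.0, 0.001]
wrist_force: [0.9, 0.1, -2.0]
gripper_width: 0.0548
```

```bash
python3 rel.py 0.595 0.1825 0.027 1.675
```

```text
t 24.9 pos [0.5957 0.1823 0.0268] j [ 0.29  0.57  1.77 -0.    0.8   0.19] w 0.054845005847987065 F [ 0.9  0.1 -2. ]
shift now [ 0.01 -0.02 -0.01] in goal axes [ 0.01 -0.02 -0.01] turn [ 0.01  0.01 -0.03]
```

jog_arm([
  [0, 0, -0.4, 0, 0, 0],
  [0, 0, -0.8, 0, 0, 0],
  [0, 0, -0.8, 0, 0, 0],
  [0, 0, -0.8, 0, 0, 0],
  [0, 0, -0.8, 0, 0, 0.6],
  [0, 0, 0, 0, 0, 0.6],
  [-0.5, 0, 0, 0, 0, 0],
  [-0.9, 0, 0, 0, 0, 0],
  [-0.9, 0, 0, 0, 0, 0],
  [-0.9, 0, 0, 0, 0, 0],
])

```text
time: 26.15
ee_pos: [0.5877, 0.0819, 0.14]
orientation: [0.714, 0.7, -0.004, -0.002]
wrist_force: [0.2, 0.3, -4.9]
gripper_width: 0.0551
```

```bash
python3 rel.py 0.594 -0.2174 0.14 1.543
```

```text
t 26.15 pos [0.5877 0.0819 0.14  ] j [ 0.14  0.39  1.76 -0.    1.    0.16] w 0.055130656498825106 F [ 0.2  0.3 -4.9]
shift now [-9.97  0.4   0.03] in goal axes [-9.97  0.49  0.  ] turn [-0.07  0.03  0.08]
```

jog_arm([
  [-0.95, 0.05, 0, 0, 0, 0.08],
  [-0.95, 0.05, 0, 0, 0, 0],
  [-0.95, 0.05, 0, 0, 0, 0],
  [-0.95, 0.05, 0, 0, 0, 0],
  [-0.95, 0.05, 0, 0, 0, 0],
  [-0.95, 0.05, 0, 0, 0, 0],
  [-0.95, 0.05, 0, 0, 0, 0],
  [-0.95, 0.05, 0, 0, 0, 0],
  [-0.95, 0.05, 0, 0, 0, 0],
  [-0.95, 0.05, 0, 0, 0, 0],
])

```text
time: 27.4
ee_pos: [0.5865, -0.221, 0.1389]
orientation: [0.712, 0.702, -0.008, -0.006]
wrist_force: [-0.2, 0.8, -5.7]
gripper_width: 0.0544
```

```bash
python3 rel.py 0.594 -0.2174 0.14 1.543
```

```text
t 27.4 pos [ 0.5865 -0.221   0.1389] j [-0.36  0.44  1.68 -0.01  1.04 -0.34] w 0.054365960186199005 F [-0.2  0.8 -5.7]
shift now [ 0.12  0.25 -0.04] in goal axes [ 0.13  0.25 -0.04] turn [-0.19  0.03  0.14]
```

jog_arm([
  [-0.1, 0.25, 0, -0.19, 0.03, 0.14],
  [0, 0, 0, 0, 0, 0],
  [0, 0, 0.5, 0, 0, 0],
  [0, 0, 0.5, 0, 0, 0],
  [0, 0, 0.5, 0, 0, 0],
  [0, 0, 0.5, 0, 0, 0],
  [0, 0, 0.4, 0, 0, 0],
  [0, 0, 0.2, 0, 0, 0],
  [0, 0, 0, 0, 0, 0],
  [0, 0, 0, 0, 0, 0],
])

```text
time: 28.65
ee_pos: [0.591, -0.2237, 0.0532]
orientation: [0.716, 0.698, -0.001, -0.002]
wrist_force: [0.2, -0.1, -4.9]
gripper_width: 0.0547
```

```bash
python3 rel.py 0.594 -0.2174 0.0438 1.543
python3 - <<'E'
from h import *
im=viewer.capture("side");cv2.imwrite("pics/s6.png",cv2.resize(im[140:225,225:335,::-1],None,fx=7,fy=7,interpolation=2))
E
```

```text
t 28.65 pos [ 0.591  -0.2237  0.0532] j [-0.36  0.55  1.73 -0.    0.87 -0.34] w 0.05473218494756865 F [ 0.2 -0.1 -4.9]
shift now [0.21 0.1  0.31] in goal axes [0.21 0.09 0.31] turn [-0.04 -0.01  0.02]
```

View pics/s6.png

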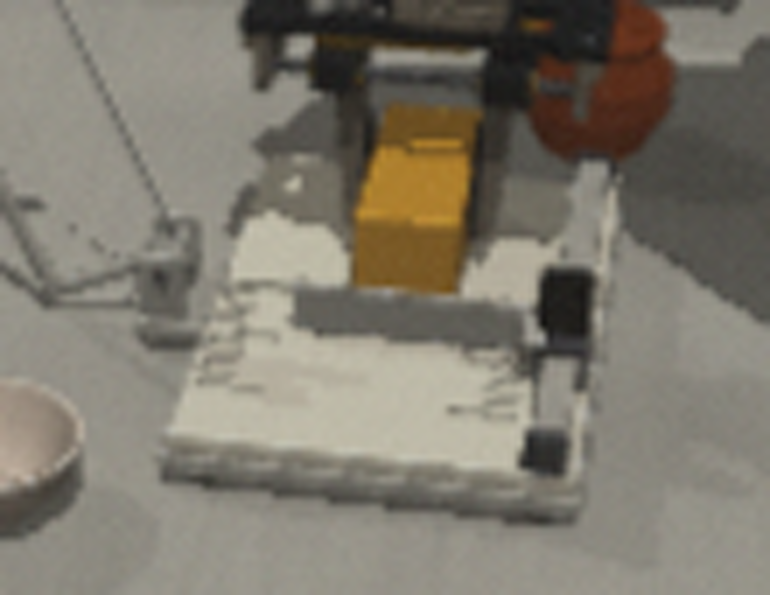

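The block hangs just behind the plate, at crop (410,215), with the plate at (410,315). It is square to the plate and clear of it. I'll lower it softly.

jog_arm([
  [0, 0.1, 0.1, -0.04, 0, 0],
  [0, 0, 0.08, 0, 0, 0],
  [0, 0, 0.06, 0, 0, 0],
  [0, 0, 0.04, 0, 0, 0],
  [0, 0, 0.03, 0, 0, 0],
  [0, 0, 0, 0, 0, 0],
  [0, 0, 0, 0, 0, 0],
  [0, 0, 0, 0, 0, 0],
  [0, 0, 0, 0, 0, 0],
  [0, 0, 0, 0, 0, 0],
])

```text
time: 29.95
ee_pos: [0.595, -0.2241, 0.0445]
orientation: [0.716, 0.698, 0.001, 0.001]
wrist_force: [0.6, 0.2, -4.3]
gripper_width: 0.0546
```

```bash
python3 rel.py 0.5947 -0.2074 0.0438 1.543
```

```text
t 29.95 pos [ 0.595  -0.2241  0.0445] j [-0.36  0.56  1.73  0.    0.85 -0.34] w 0.05458697094357119 F [ 0.6  0.2 -4.3]
shift now [ 0.56 -0.02  0.03] in goal axes [ 0.56 -0.02  0.02] turn [ 0.02 -0.01  0.02]
```

jog_arm([
  [0.15, 0, 0, 0, 0, 0],
  [0.15, 0, 0, 0, 0, 0],
  [0.1, 0, 0, 0, 0, 0],
  [0.05, 0, 0, 0, 0, 0],
  [0, 0, 0.02, 0, 0, 0],
  [0, 0, 0.02, 0, 0, 0],
  [0, 0, 0, 0, 0, 0],
  [0, 0, 0, 0, 0, 0],
  [0, 0, 0, 0, 0, 0],
  [0, 0, 0, 0, 0, 0],
])

```text
time: 31.2
ee_pos: [0.5955, -0.2109, 0.0439]
orientation: [0.716, 0.698, 0.0, 0.002]
wrist_force: [-0.6, -0.9, -3.9]
gripper_width: 0.0547
```

```bash
python3 rel.py 0.5947 -0.2074 0.0438 1.543
```

```text
t 31.2 pos [ 0.5955 -0.2109  0.0439] j [-0.34  0.56  1.74 -0.    0.84 -0.32] w 0.05474387036461994 F [-0.6 -0.9 -3.9]
shift now [ 0.12 -0.03  0.  ] in goal axes [ 0.12 -0.03  0.  ] turn [0.03 0.02 0.03]
```

jog_arm([
  [0, 0, 0.02, 0, 0, 0],
  [0, 0, 0.02, 0, 0, 0],
  [0, 0, 0.01, 0, 0, 0],
  [0, 0, 0, 0, 0, 0],
  [0, 0, 0, 0, 0, 0],
  [0, 0, 0, 0, 0, 0],
  [0, 0, 0, 0, 0, 0],
  [0, 0, 0, 0, 0, 0],
  [0, 0, 0, 0, 0, 0],
  [0, 0, 0, 0, 0, 0],
])

```text
time: 32.45
ee_pos: [0.5955, -0.2109, 0.0438]
orientation: [0.716, 0.698, 0.0, 0.002]
wrist_force: [-2.0, -1.0, 1.8]
gripper_width: 0.0551
```

jog_arm([
  [0.03, 0, 0, 0, 0, 0],
  [0.03, 0, 0, 0, 0, 0],
  [0, 0, 0, 0, 0, 0],
  [0, 0, 0, 0, 0, 0],
  [0, 0, 0, 0, 0, 0],
  [0, 0, 0, 0, 0, 0],
  [0, 0, 0, 0, 0, 0],
  [0, 0, 0, 0, 0, 0],
  [0, 0, 0, 0, 0, 0],
  [0, 0, 0, 0, 0, 0],
])

```text
time: 33.7
ee_pos: [0.5955, -0.2109, 0.044]
orientation: [0.716, 0.698, -0.0, 0.003]
wrist_force: [-2.3, -2.7, 0.8]
gripper_width: 0.0548
```

jog_arm([
  [0.08, 0, 0, 0, 0, 0],
  [0, 0, 0, 0, 0, 0],
  [0, 0, 0, 0, 0, 0],
  [0, 0, 0, 0, 0, 0],
  [0, 0, 0, 0, 0, 0],
  [0, 0, 0, 0, 0, 0],
  [0, 0, 0, 0, 0, 0],
  [0, 0, 0, 0, 0, 0],
  [0, 0, 0, 0, 0, 0],
  [0, 0, 0, 0, 0, 0],
])

```text
time: 34.95
ee_pos: [0.5957, -0.2102, 0.0442]
orientation: [0.715, 0.699, -0.001, 0.004]
wrist_force: [-1.3, -2.7, 0.8]
gripper_width: 0.0548
```

jog_arm([
  [0.1, 0, -0.01, 0, 0, 0],
  [0, 0, 0, 0, 0, 0],
  [0, 0, 0, 0, 0, 0],
  [0.06, 0, 0, 0, 0, 0],
  [0, 0, 0, 0, 0, 0],
  [0, 0, 0, 0, 0, 0],
  [0, 0, 0, 0, 0, 0],
  [0, 0, 0, 0, 0, 0],
  [0, 0, 0, 0, 0, 0],
  [0, 0, 0, 0, 0, 0],
])

```text
time: 36.2
ee_pos: [0.596, -0.2083, 0.0445]
orientation: [0.715, 0.699, -0.003, 0.006]
wrist_force: [-2.2, -3.1, -0.4]
gripper_width: 0.0552
```

```bash
python3 rel.py 0.5947 -0.2074 0.0438 1.543
```

```text
t 36.2 pos [ 0.596  -0.2083  0.0445] j [-0.33  0.55  1.75 -0.01  0.83 -0.3 ] w 0.05516411116704401 F [-2.2 -3.1 -0.4]
shift now [ 0.03 -0.04  0.02] in goal axes [ 0.03 -0.04  0.02] turn [0.04 0.11 0.06]
```

jog_arm([
  [0.08, -0.02, 0, 0.04, 0.11, 0.06],
  [0, 0, 0, 0, 0, 0],
  [0, 0, 0, 0, 0, 0],
  [0.06, 0, 0, 0, 0, 0],
  [0, 0, 0, 0, 0, 0],
  [0, 0, 0, 0, 0, 0],
  [0, 0, 0, 0, 0, 0],
  [0, 0, 0, 0, 0, 0],
  [0, 0, 0, 0, 0, 0],
  [0, 0, 0, 0, 0, 0],
])

```text
time: 37.45
ee_pos: [0.5956, -0.2061, 0.044]
orientation: [0.716, 0.698, -0.001, 0.002]
wrist_force: [-1.8, -4.0, -1.7]
gripper_width: 0.0545
```

```bash
python3 rel.py 0.5947 -0.2074 0.0438 1.543
python3 - <<'E'
from h import *
im=np.mean([viewer.capture("top").astype(float) for _ in range(3)],0).astype(np.uint8);cv2.imwrite("pics/t7.png",cv2.resize(im[155:245,265:365,::-1],None,fx=6,fy=6,interpolation=2))
im=viewer.capture("side");cv2.imwrite("pics/s7.png",im[:,:,::-1])
E
```

```text
t 37.45 pos [ 0.5956 -0.2061  0.044 ] j [-0.33  0.56  1.74 -0.    0.84 -0.3 ] w 0.0544520499296088 F [-1.8 -4.  -1.7]
shift now [-0.05 -0.03  0.01] in goal axes [-0.05 -0.03  0.01] turn [0.01 0.03 0.01]
```

jog_arm([
  [0.07, 0, 0, 0, 0.03, 0],
  [0, 0, 0, 0, 0, 0],
  [0, 0, 0, 0, 0, 0],
  [0, 0, 0, 0, 0, 0],
  [0, 0, 0, 0, 0, 0],
  [0, 0, 0, 0, 0, 0],
  [0, 0, 0, 0, 0, 0],
  [0, 0, 0, 0, 0, 0],
  [0, 0, 0, 0, 0, 0],
  [0, 0, 0, 0, 0, 0],
])

```text
time: 38.9
ee_pos: [0.5957, -0.2049, 0.0439]
orientation: [0.716, 0.698, -0.0, 0.001]
wrist_force: [-1.2, -3.7, -1.7]
gripper_width: 0.0547
```

jog_arm([
  [0.07, 0, 0, 0, 0, 0],
  [0, 0, 0, 0, 0, 0],
  [0, 0, 0, 0, 0, 0],
  [0, 0, 0, 0, 0, 0],
  [0, 0, 0, 0, 0, 0],
  [0, 0, 0, 0, 0, 0],
  [0, 0, 0, 0, 0, 0],
  [0, 0, 0, 0, 0, 0],
  [0, 0, 0, 0, 0, 0],
  [0, 0, 0, 0, 0, 0],
])

```text
time: 40.15
ee_pos: [0.5957, -0.2039, 0.044]
orientation: [0.716, 0.698, -0.001, 0.002]
wrist_force: [-1.2, -3.9, -3.1]
gripper_width: 0.0547
```

```bash
python3 - <<'E'
from h import *
im=np.mean([viewer.capture("side").astype(float) for _ in range(3)],0).astype(np.uint8)
t=np.mean([viewer.capture("top").astype(float) for _ in range(3)],0).astype(np.uint8)
cv2.imwrite("pics/t8.png",t[:,:,::-1])
a=cv2.resize(im[150:200,255:320,::-1],None,fx=9,fy=9,interpolation=2)[:,:585]
b=cv2.resize(t[165:235,285:345,::-1],None,fx=3.4,fy=6.43,interpolation=2)
cv2.imwrite("pics/s8.png",np.hstack([a,b[:450]]) if b.shape[0]>=450 else a)
E
python3 rel.py 0.5947 -0.2074 0.0438 1.543
```

```text
t 40.45 pos [ 0.5958 -0.2038  0.044 ] j [-0.33  0.56  1.75 -0.    0.84 -0.3 ] w 0.05443441106957812 F [-1.7 -3.6 -2.3]
shift now [-0.12 -0.03  0.01] in goal axes [-0.12 -0.03  0.01] turn [0.02 0.03 0.02]
```

View pics/s8.png

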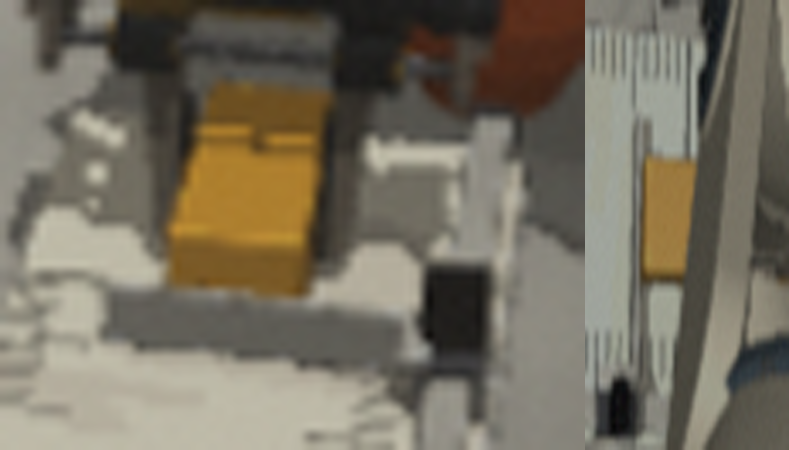

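Run:
```python
from prof import *
b=load("pics/t8.png"); B=cv2.imread("pics/t8.png")[:,:,0].astype(float)
y=np.arange(.02,.058,.001)
print("plate beside", [(int(round(v*1000)),int(w)) for v,w in zip(y,prof(b,.038,.052,y,.062))])
print("t5 same", [(int(round(v*1000)),int(w)) for v,w in zip(y,prof(load("pics/t5.png"),.038,.052,y,.062))])
print("cheese z.087 blue", [(int(round(v*1000)),int(w)) for v,w in zip(y,prof(B,-.015,.022,y,.087))])
```

```text
plate beside [(20, 161), (21, 161), (22, 161), (23, 161), (24, 161), (25, 161), (26, 160), (27, 160), (28, 160), (29, 159), (30, 159), (31, 159), (32, 159), (33, 159), (34, 159), (35, 158), (36, 158), (37, 151), (38, 140), (39, 129), (40, 121), (41, 116), (42, 111), (43, 108), (44, 109), (45, 110), (46, 113), (47, 121), (48, 128), (49, 132), (50, 128), (51, 123), (52, 118), (53, 115), (54, 111), (55, 111), (56, 124), (57, 137), (58, 149)]
t5 same [(20, 162), (21, 162), (22, 162), (23, 162), (24, 162), (25, 162), (26, 162), (27, 161), (28, 152), (29, 140), (30, 128), (31, 122), (32, 116), (33, 111), (34, 109), (35, 109), (36, 108), (37, 107), (38, 106), (39, 104), (40, 108), (41, 115), (42, 123), (43, 122), (44, 112), (45, 102), (46, 99), (47, 109), (48, 118), (49, 129), (50, 139), (51, 149), (52, 157), (53, 159), (54, 161), (55, 163), (56, 163), (57, 163), (58, 162)]
cheese z.087 blue [(20, 64), (21, 64), (22, 64), (23, 64), (24, 64), (25, 64), (26, 64), (27, 63), (28, 63), (29, 63), (30, 63), (31, 63), (32, 63), (33, 63), (34, 63), (35, 63), (36, 63), (37, 63), (38, 63), (39, 64), (40, 64), (41, 65), (42, 65), (43, 64), (44, 62), (45, 59), (46, 53), (47, 47), (48, 46), (49, 53), (50, 61), (51, 75), (52, 91), (53, 106), (54, 110), (55, 101), (56, 92), (57, 92), (58, 105)]
```

The numbers show the stop itself was pushed back about 8 mm: the profile features moved by +7 to +9 mm. The block is flush with the plate. So I'll release the block, re-grip the stop and slide it back to its former TCP reading (y = -0.1219), with the block staying against the plate.

jog_arm([
  [0, 0, 0, 0, 0, 0],
  [0, 0, 0, 0, 0, 0],
  [0, 0, -0.6, 0, 0, 0],
  [0, 0, -1, 0, 0, 0],
  [0, 0, -1, 0, 0, 0],
  [0, 0, -1, 0, 0, 0],
  [0, 0, -0.3, 0, 0, 1],
  [0, 0, 0, 0, 0, 1],
  [0, 0, 0, 0, 0, 1],
  [0, 0, 0, 0, 0, 1],
], hand=75)

```text
time: 41.7
ee_pos: [0.5994, -0.2018, 0.1772]
orientation: [0.849, 0.529, 0.005, 0.005]
wrist_force: [-0.1, 0.3, -0.4]
gripper_width: 0.0748
```

jog_arm([
  [0.14, -0.4, 0, 0, 0, 1],
  [0.1, -0.41, 0, 0, 0, 1],
  [0.05, -0.42, 0, 0, 0, 1],
  [0.01, -0.42, 0, 0, 0, 1],
  [-0.04, -0.42, 0, 0, 0, 1],
  [-0.08, -0.42, 0, 0, 0, 1],
  [-0.12, -0.41, 0, 0, 0, 1],
  [-0.17, -0.39, 0, 0, 0, 1],
  [-0.2, -0.37, 0, 0, 0, 1],
  [-0.24, -0.35, 0, 0, 0, 1],
], hand=55)

```text
time: 42.95
ee_pos: [0.513, -0.1065, 0.1903]
orientation: [1.0, 0.016, 0.015, 0.003]
wrist_force: [0.1, -0.6, -0.1]
gripper_width: 0.0547
```

```bash
python3 rel.py 0.5073 -0.114 0.07 -0.0275
```

```text
t 42.95 pos [ 0.513  -0.1065  0.1903] j [-0.21  0.21  1.9   0.    1.01  1.33] w 0.054718386926895374 F [ 0.1 -0.6 -0.1]
shift now [-0.32  0.22  4.  ] in goal axes [-0.18  0.26  4.01] turn [ 0.06 -0.29  0.56]
```

jog_arm([
  [-0.3, 0.22, 0, 0.06, -0.29, 0.56],
  [0, 0, 0.5, 0, 0, 0],
  [0, 0, 0.8, 0, 0, 0],
  [0, 0, 0.8, 0, 0, 0],
  [0, 0, 0.7, 0, 0, 0],
  [0, 0, 0.6, 0, 0, 0],
  [0, 0, 0.3, 0, 0, 0],
  [0, 0, 0, 0, 0, 0],
  [0, 0, 0, 0, 0, 0],
  [0, 0, 0, 0, 0, 0],
])

```text
time: 44.2
ee_pos: [0.5073, -0.1116, 0.0792]
orientation: [1.0, -0.011, 0.006, -0.0]
wrist_force: [0.0, 0.4, -0.3]
gripper_width: 0.0551
```

```bash
python3 rel.py 0.5073 -0.114 0.07 -0.0275
```

```text
t 44.2 pos [ 0.5073 -0.1116  0.0792] j [-0.22  0.36  1.98  0.    0.79  1.37] w 0.05507718799941584 F [ 0.   0.4 -0.3]
shift now [-0.    0.08  0.31] in goal axes [0.   0.08 0.31] turn [-0.   -0.11  0.06]
```

jog_arm([
  [0, 0.08, 0.3, 0, -0.11, 0.06],
  [0, 0, 0, 0, 0, 0],
  [0, 0, 0, 0, 0, 0],
  [0, 0, 0, 0, 0, 0],
  [0, 0, 0, 0, 0, 0],
  [0, 0, 0, 0, 0, 0],
  [0, 0, 0, 0, 0, 0],
  [0, 0, 0, 0, 0, 0],
  [0, 0, 0, 0, 0, 0],
  [0, 0, 0, 0, 0, 0],
], hand=4)

```text
time: 45.45
ee_pos: [0.508, -0.1146, 0.0703]
orientation: [1.0, -0.014, 0.0, 0.0]
wrist_force: [0.0, -0.8, -1.7]
gripper_width: 0.0133
```

```bash
python3 rel.py 0.507 -0.1219 0.07 -0.0275
```

```text
t 45.45 pos [ 0.508  -0.1146  0.0703] j [-0.22  0.38  1.97 -0.    0.78  1.37] w 0.01327621619913095 F [ 0.  -0.8 -1.7]
shift now [-0.03  0.25  0.01] in goal axes [-0.03  0.25  0.01] turn [ 0.   -0.01 -0.  ]
```

jog_arm([
  [0, 0.13, 0, 0, 0, 0],
  [0, 0, 0, 0, 0, 0],
  [0, 0.12, 0, 0, 0, 0],
  [0, 0, 0, 0, 0, 0],
  [0, 0, 0, 0, 0, 0],
  [0, 0, 0, 0, 0, 0],
  [0, 0, 0, 0, 0, 0],
  [0, 0, 0, 0, 0, 0],
  [0, 0, 0, 0, 0, 0],
  [0, 0, 0, 0, 0, 0],
])

```text
time: 46.7
ee_pos: [0.5078, -0.119, 0.0703]
orientation: [1.0, -0.015, 0.0, -0.002]
wrist_force: [0.8, 1.3, -0.6]
gripper_width: 0.0141
```

```bash
python3 rel.py 0.507 -0.1219 0.07 -0.0275
```

```text
t 46.7 pos [ 0.5078 -0.119   0.0703] j [-0.24  0.39  1.97  0.01  0.79  1.36] w 0.014056786967728975 F [ 0.8  1.3 -0.6]
shift now [-0.02  0.1   0.01] in goal axes [-0.02  0.1   0.01] turn [-0.04 -0.   -0.02]
```

jog_arm([
  [0, 0.13, 0, 0, 0, 0],
  [0, 0, 0, 0, 0, 0],
  [0, 0, 0, 0, 0, 0],
  [0, 0, 0, 0, 0, 0],
  [0, 0, 0, 0, 0, 0],
  [0, 0, 0, 0, 0, 0],
  [0, 0, 0, 0, 0, 0],
  [0, 0, 0, 0, 0, 0],
  [0, 0, 0, 0, 0, 0],
  [0, 0, 0, 0, 0, 0],
])

```text
time: 47.95
ee_pos: [0.5077, -0.1216, 0.0703]
orientation: [1.0, -0.015, 0.0, -0.003]
wrist_force: [0.1, 1.3, -0.7]
gripper_width: 0.0138
```

jog_arm([
  [0, 0, 0, 0, 0, 0],
  [0, 0, 0, 0, 0, 0],
  [0, 0, 0, 0, 0, 0],
  [0, 0, -0.5, 0, 0, 0],
  [0, 0, -0.9, 0, 0, 0],
  [0, 0, -1, 0, 0, 0],
  [0, 0, -1, 0, 0, 0],
  [0, -1, -0.5, 0, 0, 0],
  [0, -1, 0, 0, 0, 0],
  [0, -1, 0, 0, 0, 0],
], hand=50)

```text
time: 49.2
ee_pos: [0.5116, -0.0324, 0.1989]
orientation: [1.0, -0.017, 0.003, -0.003]
wrist_force: [-0.6, 0.4, 0.2]
gripper_width: 0.0502
```

jog_arm([
  [0, -1, 0, 0, 0, 0],
  [0, -1, 0, 0, 0, 0],
  [0, -1, 0, 0, 0, 0],
  [0, -1, 0, 0, 0, 0],
  [0, -1, 0, 0, 0, 0],
  [0, -1, 0, 0, 0, 0],
  [0, -1, 0, 0, 0, 0],
  [0, -1, 0, 0, 0, 0],
  [0, -0.5, 0, 0, 0, 0],
  [0, 0, 0, 0, 0, 0],
])

```text
time: 50.45
ee_pos: [0.5211, 0.2322, 0.2122]
orientation: [1.0, -0.016, 0.008, -0.004]
wrist_force: [-0.4, -1.1, -0.2]
gripper_width: 0.0501
```

Run:
```python
from prof import *
t=np.mean([viewer.capture("top").astype(float) for _ in range(4)],0).astype(np.uint8)
im=viewer.capture("side")
cv2.imwrite("pics/t9.png",t[:,:,::-1])
a=cv2.resize(t[160:240,265:365,::-1],(560,448),interpolation=2)
b=cv2.resize(im[140:220,240:280+0,::-1],(224,448),interpolation=2)
b=cv2.resize(im[140:220,240:320,::-1],(238,448),interpolation=2)
cv2.imwrite("pics/f9.png",np.hstack([a,b]))
g=load("pics/t9.png");B=cv2.imread("pics/t9.png")[:,:,0].astype(float)
y=np.arange(.026,.058,.001)
print("plate",[(int(round(v*1000)),int(w)) for v,w in zip(y,prof(g,.038,.052,y,.062))])
for x0,x1 in((-.02,-.005),(-.005,.01),(.012,.025)): print("cheese blue",[(int(round(v*1000)),int(w)) for v,w in zip(y,prof(B,x0,x1,y,.087))])
o=arm.get_obs();print(o['time'],o['ee_pos'])
```

```text
plate [(26, 162), (27, 162), (28, 159), (29, 154), (30, 150), (31, 141), (32, 132), (33, 122), (34, 117), (35, 113), (36, 109), (37, 107), (38, 105), (39, 104), (40, 108), (41, 115), (42, 122), (43, 121), (44, 110), (45, 100), (46, 96), (47, 103), (48, 110), (49, 119), (50, 131), (51, 143), (52, 153), (53, 156), (54, 160), (55, 162), (56, 162), (57, 162)]
cheese blue [(26, 68), (27, 68), (28, 68), (29, 69), (30, 68), (31, 68), (32, 68), (33, 68), (34, 68), (35, 68), (36, 67), (37, 65), (38, 64), (39, 57), (40, 50), (41, 44), (42, 52), (43, 64), (44, 76), (45, 88), (46, 101), (47, 113), (48, 103), (49, 90), (50, 77), (51, 78), (52, 79), (53, 81), (54, 84), (55, 87), (56, 90), (57, 90)]
cheese blue [(26, 67), (27, 67), (28, 67), (29, 67), (30, 67), (31, 67), (32, 68), (33, 68), (34, 68), (35, 68), (36, 67), (37, 65), (38, 63), (39, 60), (40, 55), (41, 49), (42, 53), (43, 68), (44, 83), (45, 94), (46, 99), (47, 103), (48, 103), (49, 96), (50, 90), (51, 89), (52, 97), (53, 104), (54, 109), (55, 108), (56, 106), (57, 104)]
cheese blue [(26, 67), (27, 66), (28, 66), (29, 66), (30, 66), (31, 66), (32, 67), (33, 67), (34, 67), (35, 67), (36, 67), (37, 64), (38, 62), (39, 59), (40, 56), (41, 54), (42, 51), (43, 70), (44, 91), (45, 111), (46, 112), (47, 110), (48, 108), (49, 104), (50, 99), (51, 96), (52, 108), (53, 122), (54, 135), (55, 139), (56, 143), (57, 147)]
50.7 [0.52112004 0.23076577 0.21171494]
```

View pics/f9.png

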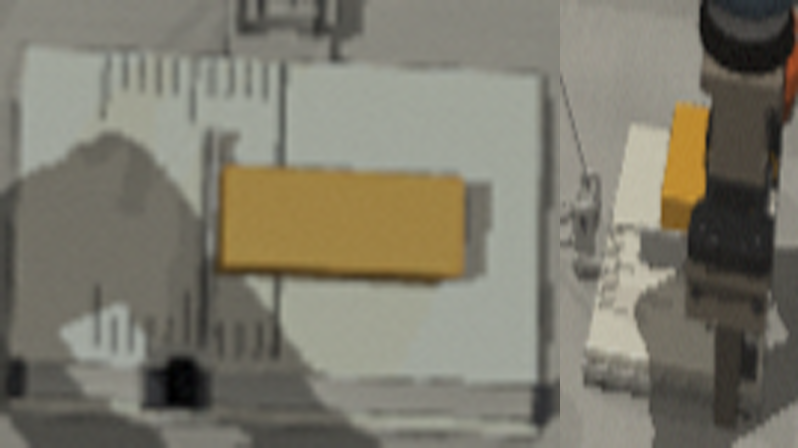

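```bash
python3 -c "
from bench import arm
print(arm.job_done())"
```

```text
the job is handed in; nothing more can be done
None
```

The job is handed in at about 51 s. The portion stop is at about 40 mm, and the long block lies flat on the bed across the wire slot with its end against the stop plate.

- **Sequence:** I slid the stop from about 72 mm to the 40 mm line and let go, then fetched the block from the board. I lowered it onto the bed without dropping it.
- **What went wrong:** While seating the block against the plate, I pushed the stop back about 7 mm. I released the block, gripped the stop again and slid it back to its earlier position, which moved the block with it. So the stop's final move came after the block was laid down.
- **Last checks:**
  - **Stop:** the final top picture matches the one taken when the stop was first set, and the gripper reading is within 0.3 mm. My estimates disagree by 1–2 mm: about 38–39 mm from the plate in the picture and about 41 mm from the arm. The block's end reads 40–41 mm.
  - **Block end:** its measured position is even across the width to about 1 mm, so it looks flush.
  - **Everything else:** no move went near the wire arm, the round cheese, the pot or the bowl. I did not measure them afterwards.

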